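# Reset the indexed end stop of a drilling jig

### The arm

A 6-joint arm with a two-finger parallel gripper is mounted at the origin on a cart in front of the work surface, level with it; the furniture and walls round the work are solid. World frame = base frame: x ahead of the robot, y to its left, z up, the work surface at z = 0. Lengths are in m, angles in degrees, forces in N, time in s.
With the tool pointing down it reaches from about 0.35 to 0.85 m from the base axis. Payload 8.1 kg.
Tool frame: the origin (TCP) lies at the very end of the fingers, on their centre line; the grasp point (between the pads) lies bot.pinch_z behind it (bot.pinch_z is the distance from the TCP to the grasp point, in m); z points along the fingers, y is the line along which they close (so a half turn about z gives the same grasp; the last joint's range is limited). The gripper opens to 93 mm and grips with 3 to 60 N. Pads are 15 mm wide; open, the fingers measure 128 mm over their backs; the gripper's body (75 mm by 188 mm) begins 65 mm behind the grasp point.
Start: joints at [-80.008, 7.471, 85.268, -0, 87.261, -4.893], TCP at [0.154, -0.58, 0.219] pointing down, gripper open.
Joint ranges: [-169.43, 169.43], [-51.17, 129.36], [1.28, 143.12], [-76.62, 256.62], [0, 156.53], [-152.29, 152.29]. Speed limits (degrees/s): [136.94, 136.94, 159.86, 180, 180, 180].

### API

Orientations are given as [roll, pitch, yaw] about the fixed x, y, z axes, in that order (R = Rz(yaw) Ry(pitch) Rx(roll)).
In Python, from bench import status, cams, order, bot gives the robot as it stands. The module is installed in compiled form; this text tells all that it offers.
- The arm moves only by the shell command python3 -m pendant 'ROWS'. ROWS is text: rows parted by semicolons, each of 7 numbers parted by spaces: the shift along the world's x, y, z as a fraction of full scale, then the turn, a rotation vector about the world's x, y, z as a fraction of full scale, then the opening, from 0 (shut) to 1 (fully open). A call has 1 to 20 rows; each row shifts and turns the commanded pose from where the row before left it; what a row does not reach is not made up. Full scale, the value 1, is 0.5 m for a shift and 30 degrees for a turn. A row lasts 1/8 s, in which the tool goes at most 62.5 mm and 10.7 degrees, less where a joint would pass 70% of its speed; a pose out of reach is approached as far as the arm can. A call with a number of a shift or a turn outside -1 to 1 is refused whole. A call with a gripper value outside its range is refused whole. The fingers move at their own pace and stop on an object; the grip force is fixed at half the most. Time passes only in rows, so rows that do not move let the fingers close. It gives the time, the measured TCP pose, the force, the opening and the grip force at its end, in the units of the state.
- status.read_state(): the state, without advancing time (a new reading comes with each control period).
- cams.grab_frame(name): name is "scene" or "top" or "wrist"; returns (picture, depth): 420x560x3 uint8, blue, green, red; 420x560 float32, m along the optical axis (not along the pixel's ray), 0 where there is no reading.
- cams.calibration(name): a dict with "fovy" (degrees; the focal length in pixels is half the picture's height over the tangent of half this angle, whatever the lens; pixels are square), "cx", "cy" (the principal point, pixels), "R" (3x3) and "t" (3): a world point X has camera coordinates R X + t. Camera axes: x right, y down, z forward; pixel columns grow to the right and rows downward; lengths in m; the calibration is good to about 2 mm. The wrist camera is an equidistant fisheye: a pixel r from the principal point sees the ray r / f radians off the axis. A picture is of the moment at which its call begins: read the wrist's pose just before it. calibration takes no time and is no camera call; for the wrist camera it gives the pose at the moment of the call.
- order.job_done(): hands the job in; it is judged then, once.
The state is a dict: "clock": time; "joint_pos": joint angles; "dq": joint speeds; "effort": joint torques, N m; "ee_pos": TCP position; "tcp_rot": TCP orientation; "ft_force": force on the tool from outside, world axes, zero at the start; "torque": the same for the moment, N m; "gripper_width": finger opening in m; "grasp_force": force on a finger pad.
Only numpy, scipy, OpenCV 4.12 (cv2) and the standard library are available. Lean on these libraries where they do the work, as an engineer would, in place of code of your own. Each camera call takes 0.05 s, during which the arm holds its last target. There are 200 camera calls.

### The job

A batten lies in the channel of the drilling jig, but the sliding end stop is still set far back. Draw the lock bolt, slide the stop along until it has pushed the batten snugly against the fixed end stop, and push the bolt fully home in the notch there so that the batten is trapped for drilling. Leave the other batten and the tools lying about where they are.

Things in the scene. Friction and masses are not known exactly. Their poses are not given: they have to be found in the camera images.
- drill_jig: Fixed drilling jig: board 165 (x) x 310 (y) x 18 mm, yaw up to 20 degrees. Origin: on the bench under its middle; x away from the robot, y along the jig to the fixed end stop (robot's left), z up. Channel along y, 42 mm wide (middle x -40 mm, floor z 18 mm), between a fence (x -19 to 8, top z 52 mm) and a low front strip. Ledge behind the fence. Drill-bush bridge at y 82 to 112, top z 68 mm.
- index_strip_end (a point): Right-hand (-y) end of the steel index strip's front edge, on top, jig frame (-19, -112, 60) mm. The strip lies on the fence, z 52 to 60 mm, 150 mm long. It has seven notches, open towards the channel, 10 mm wide, 13 mm deep, 20 mm apart; the bolt starts in the first, 15 mm from this end.
- fixed_stop (a point): Foot of the fixed end stop's face (channel's middle, channel floor), jig frame (-40, 125, 18) mm. A steel block 30 mm high whose face looks along the jig's -y.
- stop_slide (a joint): Sliding end stop, an aluminium block 40 x 44 x 33 mm in the channel. Value in m along the jig's +y, towards the fixed stop; starts at 0, at most 0.108. About 2 N of friction; stays where left. Clear length between the stops: 200 mm minus the value. Notches match 0, 0.02 ... 0.10: 0.06 fits the long batten, 0.10 the short one, each with 0.7 mm to spare.
- stop_face (a point): Foot of the sliding stop's face that meets the batten (channel's middle, channel floor); 22 mm to the +y side of the bolt's centre line.
- lock_bolt (a joint): Lock bolt across the top of the sliding stop: steel bar 8 mm wide, rounded nose, carried by the stop. Value in m: 0 home (12 mm deep in a notch), grows as drawn along the jig's -x (to the robot), at most 0.015; clear of the strip from 0.012. Starts at 0 to 0.002. About 1.5 N of friction, no spring, stays where left. 1 mm play each side in a notch; the nose finds a notch up to 3 mm off.
- bolt_knob (a point): Middle of the top of the bolt's upright black knob, 15 mm in diameter, jig z 60 to 90 mm. Moves with bolt and stop. Gripped from above across the jig's y it serves to draw the bolt, slide the stop and push the bolt home. The stop's top below it is at z 51 mm; the bolt's keeper (to z 65 mm) begins 16 mm behind the knob's axis when the bolt is home.
- batten_short: Short wooden batten, 40 x 99.3 x 22 mm, about 55 g. Origin: middle of the lower edge of its end towards the fixed stop; it reaches 99.3 mm along its own -y; z up. It lies either in the jig's channel, 2 to 9 mm short of the fixed stop, or on the ledge behind the fence (origin at jig x +45 mm).
- batten_long: Long wooden batten, 40 x 139.3 x 22 mm, about 77 g, its origin at the same end as the short one's; it lies in whichever of the two places the short one does not.
- hex_key: Hex key, 113 x 31 x 6 mm, lying on the ledge behind the fence: leave it. Origin at its middle underneath.
- marker: Marker pen, 130 x 16 x 16 mm, on the bench behind the jig: leave it. Origin at its middle underneath.
- tape_measure: Tape measure, 36 x 83 x 66 mm, standing on the bench behind the jig: leave it. Origin at its middle underneath.
- spanner: Spanner, 212 x 27 x 6 mm, on the bench to the right of the jig: leave it. Origin at its middle underneath.

How it is judged:
By the outcome, as a careful person would: the job done as asked, in the order asked, and still so for the second after the job is handed in, with the robot touching nothing.
It also fails if it takes over 38 s, if anything falls off the work surface, if the arm or the gripper's body presses on something with over 40 N, if the wrist force passes 120 N, or if a joint passes its speed limit or range.

## Working session

There is one attempt and no reset: what is moved stays moved. The work goes in short steps, Python scripts to look and compute and a shell command to move; the robot and the scene stay as the last step left them, time stands still between calls to the robot, and variables do not carry over. Pictures are saved under pics/ and viewed, at most 10 in all, crops included, and the job is handed in when it is done.

```bash
mkdir -p pics; python3 - <<'E'
from bench import status,cams,bot
import cv2
s=status.read_state();print(s,bot.pinch_z)
for n in("scene","top"):
    p,d=cams.grab_frame(n);cv2.imwrite(f"pics/{n}0.png",p);import numpy as np;np.save(f"pics/{n}0.npy",d)
    print(cams.calibration(n))
E
```

```text
{'clock': 0.0, 'joint_pos': array([-8.00085491e+01,  7.51455987e+00,  8.53296301e+01, -1.41938819e-03,
        8.72613796e+01, -4.89398212e+00]), 'dq': array([-0.02248783,  0.00681869, -0.05915149, -0.01905802, -0.01902129,
       -0.02414776]), 'effort': array([ 1.73171866e-03, -5.59839678e+01, -4.91762280e+01,  7.66769866e-02,
        3.57622455e-02, -1.74238676e-04]), 'ee_pos': array([ 0.15403554, -0.5792969 ,  0.21758981]), 'tcp_rot': array([-1.79894694e+02, -7.59389970e-03,  1.48854951e+01]), 'ft_force': array([-0.05095243, -0.08135019, -0.81636434]), 'torque': array([-0.019902  ,  0.01569047, -0.01521302]), 'grasp_force': 0.0, 'gripper_width': 0.0930447238316573} 0.0188
{'fovy': 43.835066244904695, 'cx': 279.05004118049516, 'cy': 213.80871495991295, 'R': array([[ 0.724701  , -0.68899261,  0.00988174],
       [-0.31196147, -0.34084895, -0.8868495 ],
       [ 0.61440093,  0.639618  , -0.46195272]]), 't': array([-0.55086538,  0.17405659,  0.86109461])}
{'fovy': 52.818286141799064, 'cx': 278.40232567068085, 'cy': 209.60337146037756, 'R': array([[-0.02288365, -0.99938923, -0.0264102 ],
       [-0.99870822,  0.02405089, -0.04475979],
       [ 0.04536764,  0.02535181, -0.99864862]]), 't': array([-0.16832001,  0.56726096,  0.92416309])}
```

View pics/top0.png

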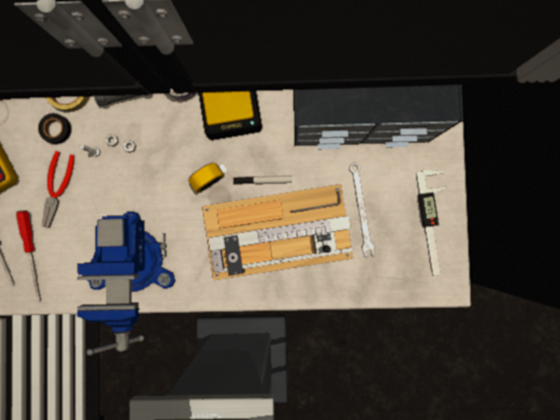

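View pics/scene0.png

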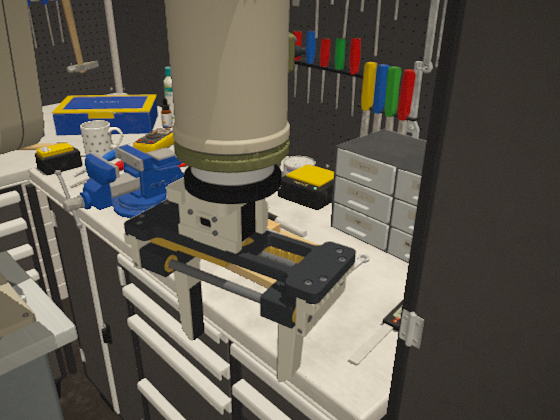

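The top view shows the jig at about (205–352, 185–280), with the bolt and stop near (322,243), the bridge near (233,255), and batten wood between them. The gripper hides the jig in the scene view. I'll enlarge the top crop.

```bash
cat > h.py <<'E'
import numpy as np
from bench import cams
def ray(n,u,v,c=None):
    c=c or cams.calibration(n);f=210/np.tan(np.radians(c["fovy"]/2));R=np.array(c["R"])
    x=np.array([u-c["cx"],v-c["cy"]])
    if n=="wrist":
        r=np.hypot(*x);a=r/f;d=np.array([*(x/max(r,1e-9)*np.sin(a)),np.cos(a)])
    else: d=np.array([x[0]/f,x[1]/f,1])
    return -R.T@np.array(c["t"]),R.T@d
def onz(n,u,v,z,c=None):
    o,d=ray(n,u,v,c);return o+d*(z-o[2])/d[2]
E
python3 - <<'E'
import cv2
from h import *
p=cv2.imread("pics/top0.png");cv2.imwrite("pics/c1.png",cv2.resize(p[175:285,195:360],(792,528),interpolation=cv2.INTER_CUBIC))
for u,v in((205,207),(344,186),(352,258),(214,279)):print(onz("top",u,v,.018).round(4))
print(onz("top",322,245,.09).round(4))
E
```

```text
[ 0.5724 -0.0202  0.018 ]
[ 0.6111 -0.3266  0.018 ]
[ 0.4538 -0.3392  0.018 ]
[ 0.4144 -0.0376  0.018 ]
[ 0.4863 -0.2696  0.09  ]
```

View pics/c1.png

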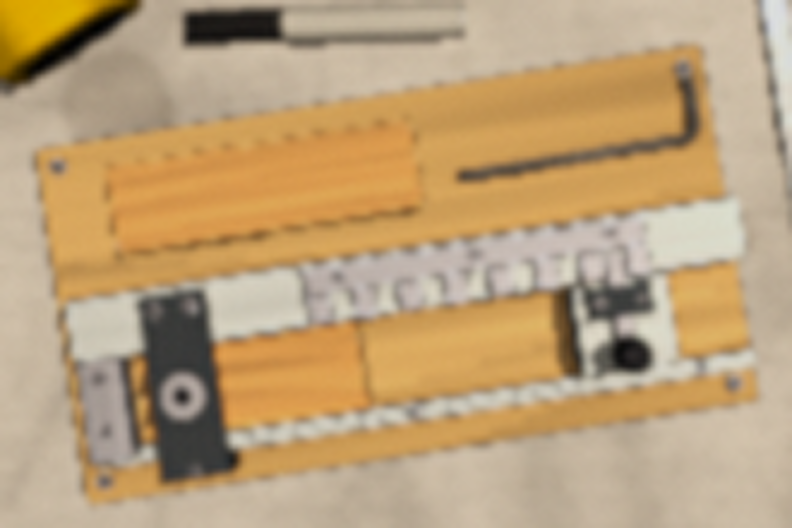

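```bash
python3 - <<'E'
from h import *
c=[(38,152),(703,45),(757,402),(90,502)]
P=np.array([onz("top",195+u/4.8-.4,175+v/4.8-.4,.018)[:2] for u,v in c]) # TL(+x,+y) TR(+x,-y) BR BL
J=np.array([(.0825,.155),(.0825,-.155),(-.0825,-.155),(-.0825,.155)])
o=P.mean(0);a=(P-o)@[1,1j];b=J@[1,1j];th=np.angle((a*b.conj()).sum());print(o,np.degrees(th))
k=onz("top",195+630/4.8-.4,175+352/4.8-.4,.09);print(k)
R=np.array([[np.cos(th),-np.sin(th)],[np.sin(th),np.cos(th)]])
print("knob jig",R.T@(k[:2]-o), "residuals",(P-o)@R-J)
E
```

```text
[ 0.51424251 -0.17774363] 7.457311808349278
[ 0.48022883 -0.27712124  0.09      ]
knob jig [-0.04662396 -0.09412251] residuals [[-0.00189504 -0.00113503]
 [-0.00043214  0.00050277]
 [ 0.00076867  0.00222736]
 [ 0.00155851 -0.0015951 ]]
```

```bash
python3 -m pendant '.065 .06 0 0 0 -.025 1;.065 .06 0 0 0 -.025 1;.065 .06 0 0 0 -.025 1;.065 .06 0 0 0 -.025 1;.065 .06 0 0 0 -.025 1;.065 .06 0 0 0 -.025 1;.065 .06 0 0 0 -.025 1;.065 .06 0 0 0 -.025 1;.065 .06 0 0 0 -.025 1;.065 .06 0 0 0 -.025 1;0 0 0 0 0 0 1;0 0 0 0 0 0 1'; python3 - <<'E'
from h import *
import cv2,json
c=cams.calibration("wrist");p,d=cams.grab_frame("wrist")
cv2.imwrite("pics/w1.png",p);np.save("pics/w1.npy",d)
json.dump({k:np.array(v).tolist() for k,v in c.items()},open("pics/w1.json","w"))
p,d=cams.grab_frame("scene");cv2.imwrite("pics/scene1.png",p)
E
```

```text
clock: 1.6
ee_pos: [0.4787, -0.2799, 0.2182]
tcp_rot: [-180.0, 0.1, 7.4]
ft_force: [-0.3, -0.3, 0.2]
gripper_width: 0.0926
grasp_force: 0.0
```

View pics/w1.png

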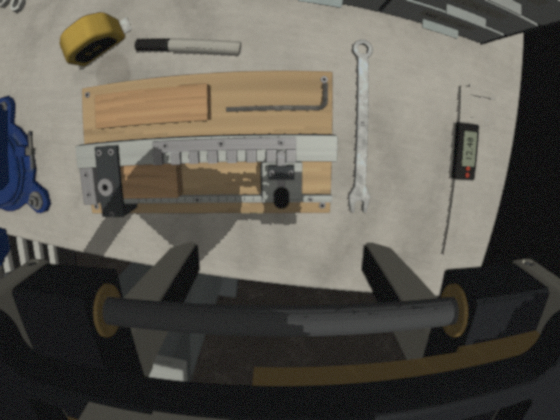

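The wrist view shows the whole jig. The knob is near (281,196), the strip runs from about (165,155) to (297,150), and the short batten lies in the channel, about x 112–180. I'll enlarge it to get the points.

```bash
python3 - <<'E'
import cv2
p=cv2.imread("pics/w1.png");cv2.imwrite("pics/w1c.png",cv2.resize(p[60:225,70:345],(800,480),interpolation=cv2.INTER_CUBIC))
E
```

```text
(no output)
```

View pics/w1c.png

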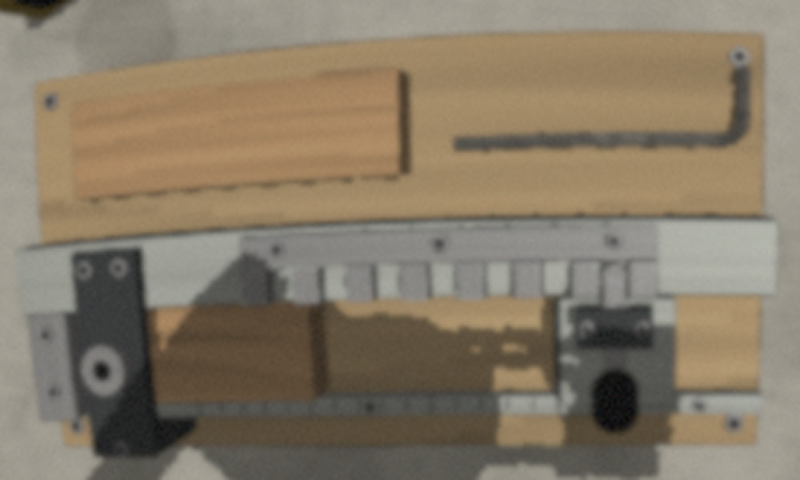

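```bash
python3 - <<'E'
from h import *
import json
c=json.load(open("pics/w1.json"));s=800/275
q=lambda u,v,z:onz("wrist",70+(u+.5)/s-.5,60+(v+.5)/s-.5,z,c)
print("cam",ray("wrist",0,0,c)[0])
P=np.array([q(u,v,.018)[:2] for u,v in[(36,83),(763,34),(757,443),(65,445)]])
print(P)
J=np.array([(.0825,.155),(.0825,-.155),(-.0825,-.155),(-.0825,.155)])
P=np.vstack([P,q(658,297,.06)[:2],q(244,303,.06)[:2]]);J=np.vstack([J,(-.019,-.112),(-.019,.038)])
o=P.mean(0);jo=J.mean(0);a=(P-o)@[1,1j];b=(J-jo)@[1,1j];th=np.angle((a*b.conj()).sum())
R=np.array([[np.cos(th),-np.sin(th)],[np.sin(th),np.cos(th)]]);o=o-R@jo
print(o,np.degrees(th));print(((P-o)@R-J)*1000)
f=lambda n,X:print(n,X,((X[:2]-o)@R*1000).round(1))
f("bolt",q(616,290,.060));
for z in(.06,.09):
  for v in(370,392,410,432): f(f"knob {z} {v}",q(615.5,v,z))
f("battenR",q(316,352,.04));f("face",q(556,345,.051))
E
```

```text
cam [ 0.55325608 -0.27049563  0.38501569]
[[ 0.57475899 -0.01506577]
 [ 0.61605638 -0.32028913]
 [ 0.45427481 -0.342647  ]
 [ 0.41259823 -0.03636446]]
[ 0.51535794 -0.17837649] 7.74353532665792
[[-1.63628207 -1.18214347]
 [-1.84099967  0.81342312]
 [-0.15978424  0.45774121]
 [-0.18808147 -0.43721469]
 [ 1.40952874  0.27739325]
 [ 2.41561871  0.07080057]]
bolt [ 0.51347852 -0.27674491  0.06      ] [-15.1 -97.2]
knob 0.06 370 [ 0.48542849 -0.28027027  0.06      ] [-43.4 -96.9]
knob 0.06 392 [ 0.47756202 -0.28130861  0.06      ] [-51.3 -96.9]
knob 0.06 410 [ 0.47106192 -0.28216687  0.06      ] [-57.9 -96.9]
knob 0.06 432 [ 0.4630306  -0.28322767  0.06      ] [-66.  -96.8]
knob 0.09 370 [ 0.4916892  -0.27936804  0.09      ] [-37.1 -96.9]
knob 0.09 392 [ 0.48454883 -0.28031053  0.09      ] [-44.3 -96.9]
knob 0.09 410 [ 0.47864871 -0.28108958  0.09      ] [-50.2 -96.8]
knob 0.09 432 [ 0.4713587  -0.28205247  0.09      ] [-57.6 -96.8]
battenR [ 0.47412575 -0.16606331  0.04      ] [-39.2  17.8]
face [ 0.48989952 -0.25816694  0.051     ] [-36.  -75.6]
```

The knob is at jig (-50, -97) mm, which is world (0.479, -0.281). I'll descend and grip.

```bash
python3 -m pendant '0 -.002 -.08 0 0 .011 1;0 0 -.08 0 0 0 1;0 0 -.07 0 0 0 1;0 0 -.05 0 0 0 1;0 0 -.032 0 0 0 1;0 0 0 0 0 0 1';python3 -m pendant '0 0 0 0 0 0 .1;0 0 0 0 0 0 .1;0 0 0 0 0 0 .1;0 0 0 0 0 0 .1;0 0 0 0 0 0 .1;0 0 0 0 0 0 .1'
```

```text
clock: 2.45
ee_pos: [0.478, -0.2809, 0.0616]
tcp_rot: [-179.9, 0.1, 7.7]
ft_force: [-0.4, 0.3, 0.7]
gripper_width: 0.0928
grasp_force: 0.0
clock: 3.2
ee_pos: [0.4791, -0.2808, 0.0626]
tcp_rot: [-180.0, 0.0, 7.7]
ft_force: [0.0, -0.8, -0.1]
gripper_width: 0.0376
grasp_force: 0.0
```

```bash
python3 -m pendant '0 0 0 0 0 0 0;0 0 0 0 0 0 0;0 0 0 0 0 0 0;0 0 0 0 0 0 0;0 0 0 0 0 0 0;0 0 0 0 0 0 0'
```

```text
clock: 3.95
ee_pos: [0.4791, -0.2808, 0.0626]
tcp_rot: [-180.0, 0.0, 7.7]
ft_force: [-0.2, 1.4, 0.1]
gripper_width: 0.0144
grasp_force: 30.0
```

```bash
python3 -m pendant '-.0086 -.0012 0 0 0 0 0;-.0086 -.0012 0 0 0 0 0;-.0086 -.0012 0 0 0 0 0;0 0 0 0 0 0 0;0 0 0 0 0 0 0'
```

```text
clock: 4.58
ee_pos: [0.4658, -0.2826, 0.0626]
tcp_rot: [-180.0, 0.0, 7.7]
ft_force: [-1.3, 2.9, 1.1]
gripper_width: 0.0139
grasp_force: 30.0
```

```bash
python3 -m pendant '-.0012 .009 0 0 0 0 0;-.0012 .009 0 0 0 0 0;-.0012 .009 0 0 0 0 0;0 0 0 0 0 0 0';python3 -m pendant '-.0052 .038 0 0 0 0 0;-.0052 .038 0 0 0 0 0;-.0052 .038 0 0 0 0 0;-.0052 .038 0 0 0 0 0;0 0 0 0 0 0 0;0 0 0 0 0 0 0'; python3 - <<'E'
from h import *
import cv2,json
c=cams.calibration("wrist");p,d=cams.grab_frame("wrist")
cv2.imwrite("pics/w2.png",cv2.resize(p[100:225,60:335],(800,364),interpolation=cv2.INTER_CUBIC))
json.dump({k:np.array(v).tolist() for k,v in c.items()},open("pics/w2.json","w"))
E
```

```text
clock: 5.08
ee_pos: [0.4644, -0.2685, 0.0626]
tcp_rot: [-180.0, 0.0, 7.7]
ft_force: [-1.7, 1.3, -0.5]
gripper_width: 0.0145
grasp_force: 30.0
clock: 5.82
ee_pos: [0.4541, -0.1925, 0.0626]
tcp_rot: [-180.0, 0.0, 7.8]
ft_force: [1.1, 2.3, -0.5]
gripper_width: 0.0146
grasp_force: 30.0
```

View pics/w2.png

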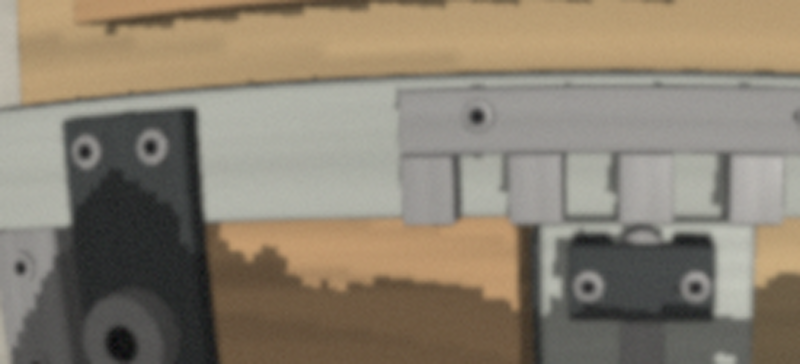

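The bolt is clear of the strip (centre u≈644), 10 mm short of the sixth notch (centre u≈590, value 0.10). I'll creep the rest of the way and watch the force.

```bash
python3 -m pendant '-.0008 .006 0 0 0 0 0;-.0008 .006 0 0 0 0 0;-.0008 .006 0 0 0 0 0;0 0 0 0 0 0 0;0 0 0 0 0 0 0'; for i in 1 2; do python3 -m pendant '-.0001 .0008 0 0 0 0 0;0 0 0 0 0 0 0;0 0 0 0 0 0 0'|sed -n '1,4p';done
```

```text
clock: 6.5
ee_pos: [0.4528, -0.184, 0.0626]
tcp_rot: [-180.0, 0.0, 7.7]
ft_force: [0.7, -0.4, -4.1]
gripper_width: 0.0141
grasp_force: 30.0
clock: 6.88
ee_pos: [0.4528, -0.1839, 0.0626]
tcp_rot: [180.0, 0.0, 7.7]
ft_force: [1.7, -2.4, -4.2]
clock: 7.25
ee_pos: [0.4527, -0.1834, 0.0626]
tcp_rot: [180.0, 0.0, 7.7]
ft_force: [1.2, -2.2, -3.7]
```

```bash
for i in 1 2; do python3 -m pendant '-.0001 .0008 0 0 0 0 0;0 0 0 0 0 0 0;0 0 0 0 0 0 0'|sed -n '1,4p';done
```

```text
clock: 7.62
ee_pos: [0.4527, -0.1829, 0.0626]
tcp_rot: [-180.0, 0.0, 7.7]
ft_force: [2.3, -2.2, -4.2]
clock: 8.0
ee_pos: [0.4526, -0.1825, 0.0626]
tcp_rot: [-180.0, 0.0, 7.7]
ft_force: [0.9, -1.2, -4.0]
```

```bash
python3 - <<'E'
from h import *
from bench import status
import cv2,json
F=[]
for i in range(6):
    p,d=cams.grab_frame("wrist");s=status.read_state();F.append(np.r_[s["ft_force"],s["ee_pos"]*1000])
print(np.mean(F,0).round(2),np.std(F,0).round(2))
cv2.imwrite("pics/w3.png",cv2.resize(p[100:225,60:335],(800,364),interpolation=cv2.INTER_CUBIC))
E
```

```text
[   1.52   -2.03   -3.6   452.63 -182.55   62.62] [0.26 0.31 0.3  0.01 0.02 0.01]
```

View pics/w3.png

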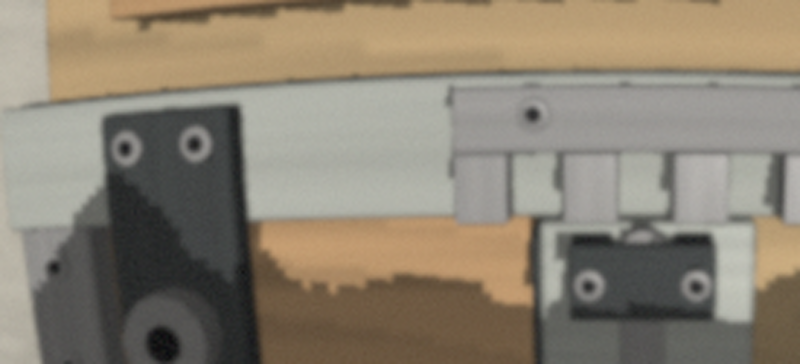

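The bolt (u≈643) now lines up with the sixth notch (u≈645). There is only sliding friction so far, so I'll creep on until the batten bottoms.

```bash
for i in 1 2; do python3 -m pendant '-.0001 .0006 0 0 0 0 0;0 0 0 0 0 0 0;0 0 0 0 0 0 0'|sed -n '1,4p';done
```

```text
clock: 8.68
ee_pos: [0.4526, -0.1824, 0.0626]
tcp_rot: [180.0, -0.0, 7.7]
ft_force: [1.5, -3.0, -4.2]
clock: 9.05
ee_pos: [0.4526, -0.1823, 0.0627]
tcp_rot: [180.0, -0.0, 7.7]
ft_force: [2.5, -5.1, -5.4]
```

```bash
python3 -m pendant '-.0001 .0008 0 0 0 0 0;0 0 0 0 0 0 0;0 0 0 0 0 0 0'|sed -n '1,4p'
```

```text
clock: 9.43
ee_pos: [0.4526, -0.1823, 0.0627]
tcp_rot: [179.9, -0.0, 7.7]
ft_force: [2.2, -6.8, -6.7]
```

The stop is now hard against the batten. I'll relax the preload a little and push the bolt in.

```bash
python3 -m pendant '.0065 .0003 0 0 0 0 0;.0065 .0005 0 0 0 0 0;.0065 .0009 0 0 0 0 0;.0065 .0009 0 0 0 0 0;0 0 0 0 0 0 0;0 0 0 0 0 0 0'; for i in 1 2; do python3 -m pendant '.0014 .0002 0 0 0 0 0;0 0 0 0 0 0 0;0 0 0 0 0 0 0'|sed -n '1,4p';done
```

```text
clock: 10.18
ee_pos: [0.4657, -0.1806, 0.0626]
tcp_rot: [180.0, -0.0, 7.7]
ft_force: [1.5, -5.2, -4.2]
gripper_width: 0.0142
grasp_force: 30.0
clock: 10.55
ee_pos: [0.4659, -0.1805, 0.0626]
tcp_rot: [180.0, 0.0, 7.7]
ft_force: [-1.4, -5.6, -2.6]
clock: 10.92
ee_pos: [0.4661, -0.1805, 0.0626]
tcp_rot: [180.0, 0.1, 7.7]
ft_force: [-4.3, -5.8, 0.8]
```

```bash
for i in 1 2 3; do python3 -m pendant '.0016 .0002 0 0 0 0 0;0 0 0 0 0 0 0;0 0 0 0 0 0 0'|sed -n '2,4p';done; python3 - <<'E'
from h import *
import cv2
p,d=cams.grab_frame("wrist")
cv2.imwrite("pics/w4.png",cv2.resize(p[100:225,60:335],(800,364),interpolation=cv2.INTER_CUBIC))
E
```

```text
ee_pos: [0.4662, -0.1805, 0.0626]
tcp_rot: [180.0, 0.2, 7.7]
ft_force: [-8.1, -5.8, 2.0]
ee_pos: [0.4663, -0.1805, 0.0626]
tcp_rot: [180.0, 0.3, 7.7]
ft_force: [-12.7, -5.4, 6.1]
ee_pos: [0.4665, -0.1804, 0.0626]
tcp_rot: [-180.0, 0.4, 7.7]
ft_force: [-15.7, -6.5, 8.4]
```

View pics/w4.png

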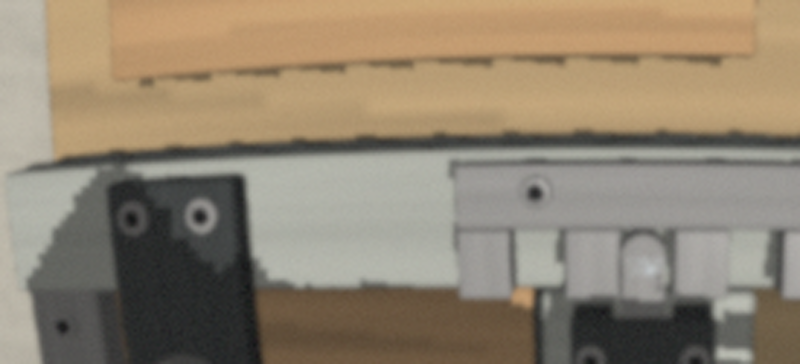

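The bolt nose is seated at the notch bottom (644,235), and the push force is ramping at the hard stop. I'll release gently and retreat upward.

```bash
python3 -m pendant '-.004 -.0005 0 0 0 0 0;0 0 0 0 0 0 0;0 0 0 0 0 0 .3;0 0 0 0 0 0 .4;0 0 0 0 0 0 .4;0 0 0 0 0 0 .4;0 0 0 0 0 0 .4'; python3 -m pendant '0 0 .03 0 0 0 .4;0 0 .06 0 0 0 .4;0 0 .08 0 0 0 .4;-.02 0 .08 0 0 0 .4;0 0 .03 0 0 0 .4;0 0 0 0 0 0 .4;0 0 0 0 0 0 .4'; python3 - <<'E'
from h import *
import cv2
p,d=cams.grab_frame("wrist")
cv2.imwrite("pics/w5.png",cv2.resize(p[60:225,60:335],(800,480),interpolation=cv2.INTER_CUBIC))
E
```

```text
clock: 12.98
ee_pos: [0.4674, -0.1799, 0.0626]
tcp_rot: [-180.0, -0.0, 7.7]
ft_force: [-0.0, -0.1, 0.6]
gripper_width: 0.0374
grasp_force: 0.0
clock: 13.85
ee_pos: [0.4567, -0.1796, 0.2009]
tcp_rot: [-179.9, 0.1, 7.7]
ft_force: [-0.1, -0.3, -0.6]
gripper_width: 0.0375
grasp_force: 0.0
```

View pics/w5.png

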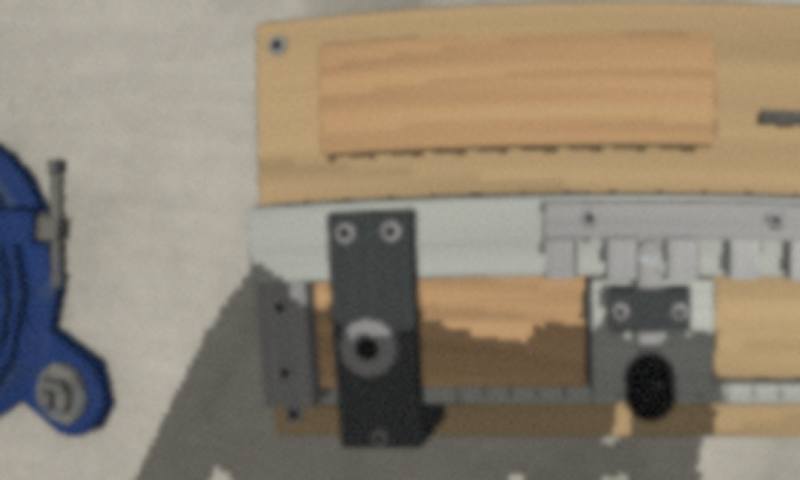

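The batten is held between the fixed stop (u≈312) and the sliding stop (u≈590). The bolt is home in the sixth notch (650,250), the other batten and hex key are undisturbed, and the gripper is clear.

```bash
python3 -c "
from bench import order
print(order.job_done())"
```

```text
the job is handed in; nothing more can be done
None
```

I drew the bolt, slid the stop until the short batten was hard against the fixed stop, pushed the bolt home in the 0.10 notch, backed the gripper clear and handed the job in at about 14 s; no verdict came back.

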